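# Nest the parts pots and hold the jig's tensioner open

### The arm

A 6-joint arm with a two-finger parallel gripper is mounted at the origin on the work surface. World frame = base frame: x ahead of the robot, y to its left, z up, the work surface at z = 0. Lengths are in m, angles in rad, forces in N, time in s.
With the tool pointing down it reaches from about 0.375 to 0.9 m from the base axis. Payload 3.1 kg.
Tool frame: the origin (TCP) lies midway between the tips of the shut fingers; the grasp point (between the pads) lies 19 mm behind it (grip_depth is the distance from the TCP to the grasp point, in m); y points along the fingers, z is the direction in which the jaws open and shut, and the axes are right-handed (so a half turn about y gives the same grasp; the last joint's range is limited). The gripper opens to 85 mm and grips with 20 to 120 N. Pads are 22 mm wide; open, the fingers measure 114 mm over their backs; the gripper's body (76 mm by 85 mm) begins 54 mm behind the grasp point. The pads swing forward as they close: fully open they stand 13 mm farther back than shut.
Start: joints at [-1.286, 0.527, 1.433, -0, 1.181, -0.178], TCP at [0.28, -0.559, 0.196] pointing down, gripper open.
Joint ranges: [-3.08, 3.08], [-0.75, 2.2], [0.22, 2.44], [-1.43, 4.57], [0, 2.65], [-2.85, 2.85]. Speed limits (rad/s): [2.79, 2.79, 3.14, 3.14, 3.14, 3.14].

### API

Orientations are given as a unit quaternion [x, y, z, w].
In Python, from station import sense, snapshot, camera_model, sign_off, grip_depth gives the robot as it stands.
- The arm moves only by the tool play_rows, never from a script. Its argument "deltas" is a list of rows, each a list of 6 numbers: the shift along the tool's x, y, z in m, then the turn, a rotation vector about the tool's x, y, z in rad. A call has 1 to 12 rows; each row is the pose to reach, as a shift and turn from the pose commanded when the call began, along the tool's axes at that moment; what a row does not reach only later rows make up. A row lasts 1/10 s, in which the tool goes at most 50 mm and 8.59 degrees, less where a joint would pass 70% of its speed; a pose out of reach is approached as far as the arm can. A call with a gripper value outside its range is refused whole. "gripper" is the finger opening in m, from 0 to 0.0854, set as the call begins (left out, the last holds). The fingers move at their own pace and stop on an object; "force" is the grip in N (left out, the last holds). Time passes only in rows, so rows that repeat a pose let the fingers close. It gives the time, the measured TCP pose, the force and the opening at its end, in the units of the state.
- sense(): the state, without advancing time (a new reading comes with each control period).
- snapshot(name): name is "side" or "top" or "wrist"; returns the picture (420x560x3 uint8, red, green, blue); there is no depth.
- camera_model(name): a dict with "fx", "fy", "cx", "cy" (pixels), "camera_from_world" (4x4, takes a point from world to camera coordinates). Camera axes: x right, y up, looking along -z (the intrinsics and any distortion apply to the point x, -y, -z); pixel columns grow to the right and rows downward; lengths in m; the calibration is good to about 2 mm. A picture is of the moment at which its call begins: read the wrist's pose just before it. camera_model takes no time and is no camera call; for the wrist camera it gives the pose at the moment of the call.
- sign_off(): hands the job in, once; it reports no verdict.
The state is a dict: "t": time; "q": joint angles; "qd": joint speeds; "tau": joint torques, N m; "tcp_pos": TCP position; "tool_rot": TCP orientation; "force": force on the tool from outside, world axes, zero at the start; "ft_torque": the same for the moment, N m; "finger_gap": opening from 0.0 (shut) to 1.0 (fully open).
Only numpy, scipy, OpenCV 4.12 (cv2) and the standard library are available. Lean on these libraries where they do the work, as an engineer would, in place of code of your own. Each camera call takes 0.05 s, during which the arm holds its last target.

### The job

Get the strip jig ready for reloading. First clear the swing of its sprung tensioner arm: nest the three metal pots upright in size order, the cup in the wide dish and the narrow beaker in the cup, leaving the dish where it stands and knocking nothing over. Then push the tensioner arm (its upright post is the handle) back past the click of its pawl, and finish still holding it there by hand against its spring, clearly beyond the click, towards its end stop, so that the pawl carries nothing; do not disturb the other things on the bench.

Things in the scene. Friction and masses are not known exactly. Their poses are not given: they have to be found in the camera images.
- jig: Fixed grey steel jig with grooved tracks holding rows of small metal tiles. Its origin is on the bench under the pivot of the tensioner arm. Jig x runs along the arm as it rests, jig y is the way the arm's end first moves when pushed back, z up. The tracks (up to 16 mm high) lie at jig x 50 to 220 mm, y -230 to +20 mm; a 24 mm cube-like idler block at the end of the tile row, which the resting arm presses on, reaches 32 mm above the bench.
- tension_arm (a joint): Swing of the tensioner arm about its vertical pivot, in rad: 0 at rest on its spring, growing counterclockwise seen from above as the arm is pushed back, hard stop at 0.9. The pawl clicks in behind the arm's pin at about 0.70; let go after that, the arm falls back onto the pawl at about 0.67. The spring needs about 3 N at the post to start and about 9 to 10 N at 0.8; the pawl adds about 1 N.
- post (a point): Grip point on the upright round steel post at the free end of the tensioner arm: on the post's axis, 140 mm from the pivot and 78 mm above the bench. The post is 20 mm in diameter and free to be gripped from the arm's top face (44 mm above the bench) up to its top at 100 mm. The arm is a flat aluminium bar 18 mm wide, 30 to 44 mm above the bench, with a roller under its end reaching down to 10 mm.
- pawl (a joint): Swing of the pawl, a 68 mm steel strut at 50 to 59 mm above the bench, near the middle of the arm: 0 at home, grows to about 0.1 as the arm's pin pushes it aside, and snaps back to 0 at the click.
- dish: Widest and lowest pot, aluminium, open on top, 90 mm outside diameter, 84 mm inside, 28 mm high, 4 mm floor. Origin at the centre of its underside, on the bench.
- cup_mid (a point): Centre, half-way up, of the middle pot (cup): aluminium, open on top, 60 mm outside diameter, 54 mm inside, 70 mm high, 4 mm floor, 120 g or so. Stands upright on the bench; nested in the dish it stands 46 mm proud of it.
- beaker_mid (a point): Centre, half-way up, of the narrow tall pot (beaker): aluminium, open on top, 38 mm outside diameter, 112 mm high, 90 g or so. Stands upright on the bench; nested in the cup it stands 46 mm proud of it.
- strip_tray: Bystander: wooden strip tray with a row of tiles, 200 x 50 x 13 mm, lying flat; leave it alone.
- jar: Bystander: closed white jar, 48 mm in diameter, 60 mm high; leave it alone.
- screwdriver: Bystander: screwdriver lying on the bench; leave it alone.

How it is judged:
On the way, in this order (a step that is already met when the one before it is completed fails the run):
1. the cup stands in the dish and the beaker in the cup, upright and let go (horizontal distance between cup_mid and dish below 0.02 m and height (world z) of cup_mid below 0.045 m and angle between each of cup_mid, beaker_mid's own z axis and vertical below 0.15 rad and horizontal distance between beaker_mid and cup_mid below 0.018 m and height (world z) of beaker_mid below 0.07 m and contact force between the fingers and cup below 0.2 N and contact force between the fingers and beaker below 0.2 N and distance of dish from where it was at the start of the episode below 0.04 m), for 0.2 s.
2. the hand has pushed the tensioner arm past its click (value of joint tension_arm above 0.73 rad and contact force between the fingers and tension_arm above 2 N and value of joint pawl below 0.05 rad), for 0.2 s.
At the end, for the whole second after the job is handed in: Fingers on the tensioner arm (over 2 N) hold it still at a joint value over 0.73, pawl home (released it rests lower); beaker in cup in dish, each down on the floor of the next, within 0.15 rad of upright, not touched by the hand; the dish within 40 mm of its start (all of step 1 and all of step 2 and velocity of joint tension_arm between -0.05 and 0.05 rad/s); the arm keeps its last pose, push and grip.
It fails at once if a pot is knocked over (angle between any of cup_mid, beaker_mid, dish's own z axis and vertical above 0.7 rad).
It fails at once if another thing on the bench is disturbed by more than 30 mm (distance of any of strip_tray, jar, screwdriver from where it was at the start of the episode above 0.03 m).
It also fails if it takes over 62 s, if anything falls off the work surface, if the arm or the gripper's body presses on something with over 40 N, if the wrist force passes 120 N, or if a joint passes its speed limit or range.

## Working session

There is one attempt and no reset: what is moved stays moved. The work goes in short steps, Python scripts to look and compute and a tool call to move; the robot and the scene stay as the last step left them, time stands still between calls to the robot, and variables do not carry over. Pictures are saved under pics/ and viewed, and the job is handed in when it is done.

Besides the shell and the picture viewer there is one more tool, called after "Request:" as name([rows], argument=value, ...), one row to a line, values as JSON. play_rows: Moves the arm, as the interface text tells. Its arguments: {"type":"object","properties":{"deltas":{"type":"array"},"gripper":{"type":"number"},"force":{"type":"number"}},"required":["deltas"]}

```bash
mkdir -p pics; ls
python3 - <<'E'
from station import *
import cv2
s=sense();print({k:s[k] for k in("t","tcp_pos","tool_rot","force","finger_gap")},grip_depth)
for n in("side","top","wrist"):
    cv2.imwrite(f"pics/{n}0.png",cv2.cvtColor(snapshot(n),cv2.COLOR_RGB2BGR))
    m=camera_model(n);print(n,m)
E
```

```text
pics
{'t': 0.0, 'tcp_pos': array([ 0.27938856, -0.558214  ,  0.19516095]), 'tool_rot': array([-0.16255691,  0.68892296, -0.68743372,  0.16246627]), 'force': array([0.56885112, 0.70239244, 0.43750833]), 'finger_gap': 0.9992150176632529} 0.0187
side {'fx': 420.20010908749634, 'fy': 420.20010908749634, 'cx': 275.0892458304286, 'cy': 211.07607796513375, 'camera_from_world': array([[-0.97515309, -0.22080933,  0.01787997,  0.56032026],
       [ 0.14918293, -0.59487353,  0.78985438, -0.09651995],
       [-0.16377089,  0.77289632,  0.61303374, -1.24935361],
       [ 0.        ,  0.        ,  0.        ,  1.        ]])}
top {'fx': 437.4876352628176, 'fy': 437.4876352628176, 'cx': 282.71037808915577, 'cy': 212.98764563376292, 'camera_from_world': array([[-0.00701264, -0.99985848, -0.01529179,  0.08543376],
       [ 0.99897111, -0.00768997,  0.04469441, -0.56662253],
       [-0.04480568, -0.01496263,  0.99888366, -1.27537255],
       [ 0.        ,  0.        ,  0.        ,  1.        ]])}
wrist {'fx': 324.85964037620397, 'fy': 324.85964037620397, 'cx': 274.67316855199095, 'cy': 210.93001685452853, 'camera_from_world': array([[ 4.47733366e-01, -8.94166796e-01, -7.57082194e-04,
        -6.23144454e-01],
       [ 8.61375710e-01,  4.31540869e-01, -2.67963365e-01,
         3.52420122e-02],
       [ 2.39930656e-01,  1.19324007e-01,  9.63428805e-01,
        -3.78027592e-01],
       [ 0.00000000e+00,  0.00000000e+00,  0.00000000e+00,
         1.00000000e+00]])}
```

View pics/top0.png

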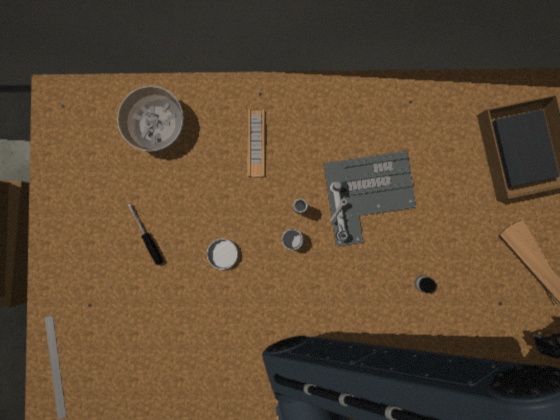

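View pics/side0.png

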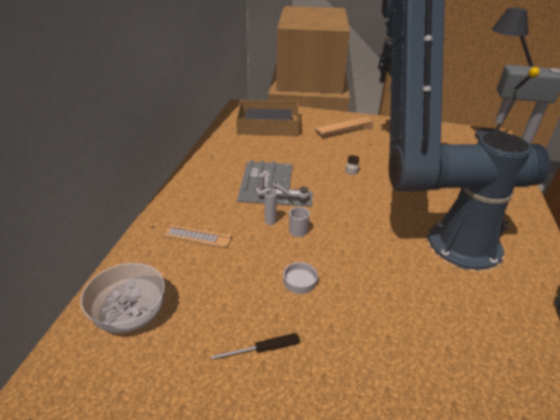

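View pics/wrist0.png

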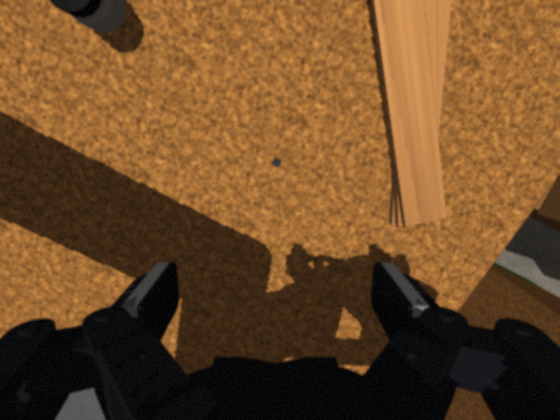

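The top view shows the dish near (223,255), the cup at (292,240), the beaker at (300,206), the tensioner arm from about (342,237) to (337,187), and the jar at (426,285). I'll enlarge it to measure.

```bash
cat > h.py <<'E'
import numpy as np,cv2
from station import *
def ray(n,u,v,m=None):
    m=m or camera_model(n);T=m["camera_from_world"];R=T[:3,:3];c=-R.T@T[:3,3]
    d=R.T@np.array([(u-m["cx"])/m["fx"],-(v-m["cy"])/m["fy"],-1.0]);return c,d
def onz(n,u,v,z,m=None):
    c,d=ray(n,u,v,m);return c+d*(z-c[2])/d[2]
def proj(n,p,m=None):
    m=m or camera_model(n);T=m["camera_from_world"];q=T[:3,:3]@np.array(p)+T[:3,3]
    return m["cx"]+m["fx"]*q[0]/-q[2], m["cy"]+m["fy"]*-q[1]/-q[2]
E
python3 - <<'E'
import cv2
a=cv2.imread("pics/top0.png")[140:280,200:420]
cv2.imwrite("pics/topz.png",cv2.resize(a,None,fx=3.6,fy=3.6,interpolation=cv2.INTER_CUBIC))
a=cv2.imread("pics/side0.png")[150:300,230:390]
cv2.imwrite("pics/sidez.png",cv2.resize(a,None,fx=4,fy=4,interpolation=cv2.INTER_CUBIC))
E
```

```text
(no output)
```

View pics/topz.png

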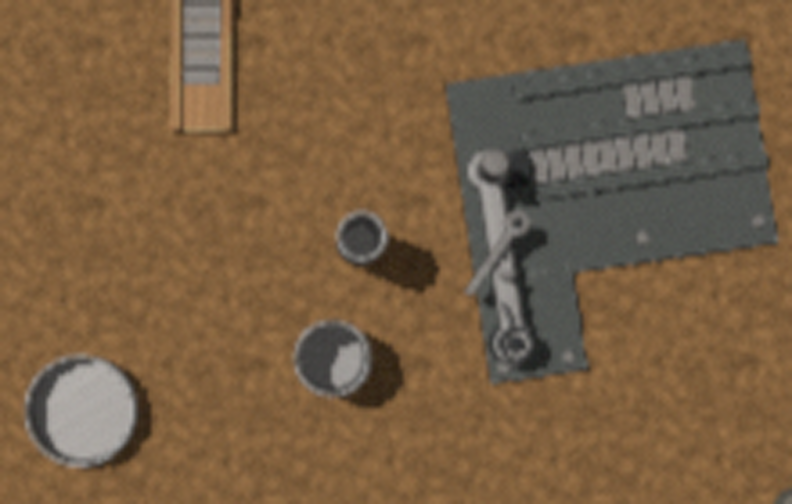

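View pics/sidez.png

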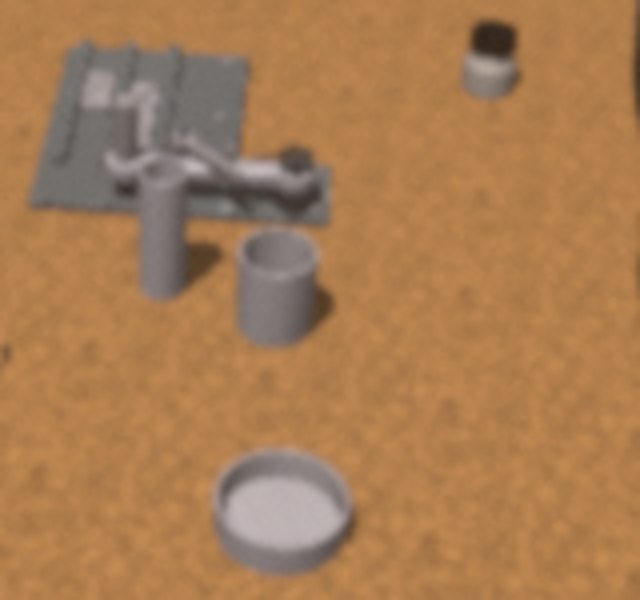

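Run:
```python
from h import *
def z2(u,v):return (u+.5)/3.6-.5+200,(v+.5)/3.6-.5+140
def s2(u,v):return (u+.5)/4-.5+230,(v+.5)/4-.5+150
for n,p,z,sp in(("dish",(82,410),.028,(283,498)),("cup",(333,358),.07,(278,256)),("beak",(361.5,238),.112,(164,174)),("post",(489,168),.100,None),("pivot",(515,345),.05,(296,160))):
    u=z2(*p);P=onz("top",*u,z);print(n,np.round(P,4),"side seen",sp and np.round(s2(*sp),1),"proj",np.round(proj("side",P),1), "side z-plane",sp and np.round(onz("side",*s2(*sp),z),4))
g=proj("top",(0.4,.1,0));print(g)
# rim radii
for n,z,a,b in(("dish",.028,(26,410),(138,410)),("cup",.07,(295,358),(371,358)),("beak",.112,(335,238),(387,238))):
    print(n,np.linalg.norm(onz("top",*z2(*a),z)-onz("top",*z2(*b),z)))
print(camera_model("wrist"))
from scipy.spatial.transform import Rotation as R
print(R.from_quat(sense()["tool_rot"]).as_matrix().round(3), sense()["t"])
```

```text
dish [0.45   0.2571 0.028 ] side seen [300.4 274.1] proj [299.8 271.9] side z-plane [0.4472 0.2647 0.028 ]
cup [0.4912 0.0545 0.07  ] side seen [299.1 213.6] proj [298.9 211.2] side z-plane [0.4885 0.0658 0.07  ]
beak [0.5822 0.0325 0.112 ] side seen [270.6 193.1] proj [270.9 191.1] side z-plane [0.5805 0.0428 0.112 ]
post [ 0.6357 -0.0656  0.1   ] side seen None proj [261.5 174.7] side z-plane None
pivot [ 0.5001 -0.0898  0.05  ] side seen [303.6 189.6] proj [303.7 189.3] side z-plane [ 0.5001 -0.0879  0.05  ]
(np.float64(276.8456985892442), np.float64(269.68542228671043))
dish 0.09061517620128648
cup 0.0592581114824978
beak 0.039273354845497675
{'fx': 324.85964037620397, 'fy': 324.85964037620397, 'cx': 274.67316855199095, 'cy': 210.93001685452853, 'camera_from_world': array([[ 4.47733366e-01, -8.94166796e-01, -7.57082194e-04,
        -6.23144454e-01],
       [ 8.61375710e-01,  4.31540869e-01, -2.67963365e-01,
         3.52420122e-02],
       [ 2.39930656e-01,  1.19324007e-01,  9.63428805e-01,
        -3.78027592e-01],
       [ 0.00000000e+00,  0.00000000e+00,  0.00000000e+00,
         1.00000000e+00]])}
[[-0.894 -0.     0.447]
 [-0.447  0.002 -0.894]
 [-0.    -1.    -0.002]] 0.15
```

```bash
cat >> h.py <<'E'
from scipy.spatial.transform import Rotation as Ro
def togo(target,jawdeg):
    """print row to put TCP at target (world), tool y down, jaw axis z at jawdeg in world xy"""
    s=sense();R=Ro.from_quat(s["tool_rot"])
    a=np.radians(jawdeg);z=np.array([np.cos(a),np.sin(a),0]);y=np.array([0,0,-1.]);x=np.cross(y,z)
    G=Ro.from_matrix(np.c_[x,y,z])
    print("t",round(s["t"],2),"shift",np.round(R.inv().apply(np.array(target)-s["tcp_pos"]),4),"turn",np.round((R.inv()*G).as_rotvec(),3),"force",np.round(s["force"],1),"gap",round(s["finger_gap"],3))
E
python3 - <<'E'
from h import *
c,_=ray("wrist",0,0); s=sense();print("cam in tool",Ro.from_quat(s["tool_rot"]).inv().apply(c-s["tcp_pos"]))
togo([.491,.057,.18],-90)
print(onz("top",426,285,.06))
E
```

```text
cam in tool [-0.06753617 -0.17779775 -0.00127146]
t 0.15 shift [-0.4645  0.0163 -0.4557] turn [0.002 0.464 0.   ] force [0.2 0.8 0.5] gap 1.001
[ 0.3599182  -0.31985826  0.06      ]
```

Request:
play_rows([
  [-0.03,0,-0.03,0,0.03,0],
  [-0.065,0,-0.065,0,0.06,0],
  [-0.1,0,-0.1,0,0.1,0],
  [-0.135,0.001,-0.135,0,0.14,0],
  [-0.17,0.003,-0.17,0,0.18,0],
  [-0.205,0.005,-0.205,0,0.22,0],
  [-0.24,0.007,-0.24,0,0.26,0],
  [-0.275,0.009,-0.275,0,0.3,0],
  [-0.31,0.011,-0.31,0,0.34,0],
  [-0.345,0.012,-0.34,0,0.38,0],
  [-0.38,0.013,-0.375,0,0.42,0],
  [-0.405,0.014,-0.4,0,0.46,0],
], gripper=0.085)

```text
t: 1.35
tcp_pos: [0.4632, -0.0173, 0.1821]
tool_rot: [-0.001, 0.707, -0.707, 0.001]
force: [0.6, -0.8, 1.2]
finger_gap: 0.997
```

Run:
```python
from h import *
import json
m=camera_model("wrist");cv2.imwrite("pics/w1.png",cv2.cvtColor(snapshot("wrist"),cv2.COLOR_RGB2BGR))
m["camera_from_world"]=m["camera_from_world"].tolist();json.dump(m,open("w1.json","w"))
togo([.491,.057,.18],-90)
```

```text
t 1.4 shift [-0.0273  0.0023 -0.0704] turn [ 0.004  0.005 -0.001] force [-0.   2.5 -0.5] gap 1.0
```

View pics/w1.png

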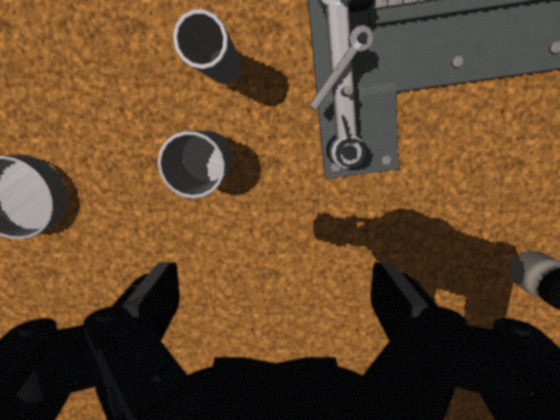

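```bash
python3 - <<'E'
from h import *
import json
m=json.load(open("w1.json"))
for n,u,v,z in(("cup",193.5,164.5,.07),("cupL",159,164,.07),("cupR",228,164,.07),("beak",201.5,40,.112),("bL",174.5,40,.112),("bR",229,40,.112),("pivot",348,151,.05)):
    print(n,np.round(onz("wrist",u,v,z,{**m,"camera_from_world":np.array(m["camera_from_world"])}),4))
# refine by bright rim mask in top view & side view
for n,P in (("top",None),("side",None)): pass
E
python3 - <<'E'
import cv2
a=cv2.imread("pics/w1.png")[0:220,140:400]
cv2.imwrite("pics/w1z.png",cv2.resize(a,None,fx=2.7,fy=2.7,interpolation=cv2.INTER_CUBIC))
E
```

```text
cup [0.4922 0.0559 0.07  ]
cupL [0.4925 0.0866 0.07  ]
cupR [0.4927 0.0252 0.07  ]
beak [0.5836 0.0346 0.112 ]
bL [0.5835 0.0532 0.112 ]
bR [0.5837 0.0156 0.112 ]
pivot [ 0.5028 -0.0854  0.05  ]
```

View pics/w1z.png

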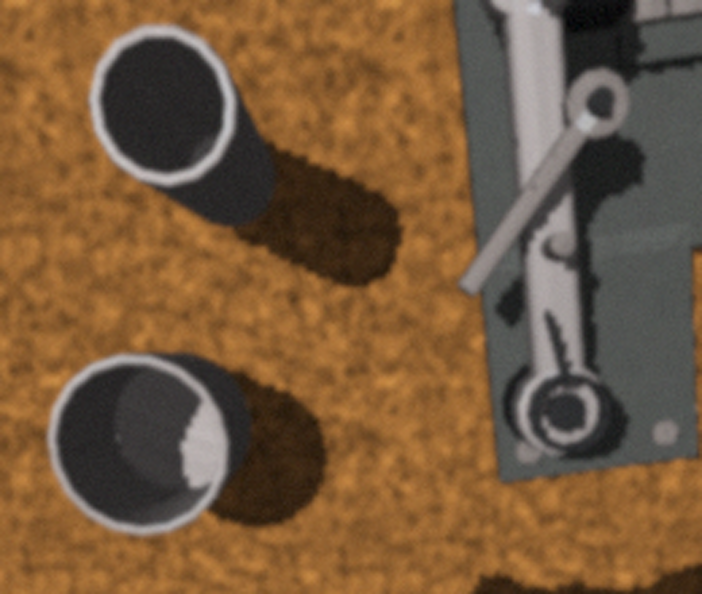

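Request:
play_rows([
  [-0.01,0.005,-0.03,0,0,0],
  [-0.02,0.01,-0.06,0,0,0],
  [-0.028,0.02,-0.072,0,0,0],
  [-0.028,0.04,-0.072,0,0,0],
  [-0.028,0.06,-0.072,0,0,0],
  [-0.028,0.07,-0.072,0,0,0],
  [-0.028,0.07,-0.072,0,0,0],
])

```text
t: 2.1
tcp_pos: [0.4893, 0.0517, 0.1105]
tool_rot: [-0.003, 0.707, -0.707, -0.0]
force: [-0.6, 0.3, -0.5]
finger_gap: 1.002
```

Run:
```python
from h import *
togo([.492,.0557,.03],-90)
cv2.imwrite("pics/w2.png",cv2.cvtColor(snapshot("wrist"),cv2.COLOR_RGB2BGR))
togo([.492,.0557,.03],-90)
```

```text
t 2.1 shift [-0.003   0.0805 -0.004 ] turn [0.    0.003 0.004] force [-0.6  0.3 -0.5] gap 1.002
t 2.15 shift [-0.002   0.0815 -0.0041] turn [0.    0.003 0.002] force [-0.4 -0.3 -0.6] gap 0.993
```

View pics/w2.png

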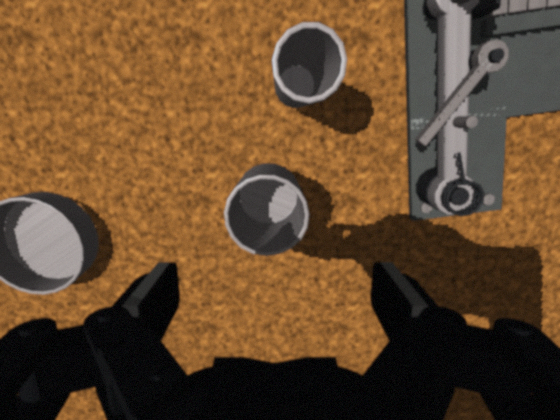

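Request:
play_rows([
  [-0.002,0.01,-0.005,0,0,0],
  [-0.002,0.03,-0.005,0,0,0],
  [-0.002,0.05,-0.005,0,0,0],
  [-0.002,0.07,-0.005,0,0,0],
  [-0.002,0.08,-0.005,0,0,0],
  [-0.002,0.081,-0.005,0,0,0],
])

```text
t: 2.75
tcp_pos: [0.4922, 0.0572, 0.0303]
tool_rot: [-0.002, 0.707, -0.707, 0.001]
force: [-0.4, -0.2, -0.5]
finger_gap: 0.998
```

Request:
play_rows([
  [0,0,0,0,0,0],
  [0,0,0,0,0,0],
  [0,0,0,0,0,0],
  [0,0,0,0,0,0],
  [0,0,0,0,0,0],
  [0,0,0,0,0,0],
], gripper=0.045, force=30)

```text
t: 3.35
tcp_pos: [0.4937, 0.057, 0.0326]
tool_rot: [0.0, -0.707, 0.707, -0.002]
force: [-1.3, 1.3, 5.1]
finger_gap: 0.529
```

Run:
```python
from h import *
s=sense();print(s["finger_gap"]*.0854,s["tcp_pos"],s["force"])
cv2.imwrite("pics/w3.png",cv2.cvtColor(snapshot("wrist"),cv2.COLOR_RGB2BGR))
```

```text
0.04515271568152784 [0.49368832 0.05704779 0.03264044] [-1.3159095   1.3353998   5.05731009]
```

View pics/w3.png

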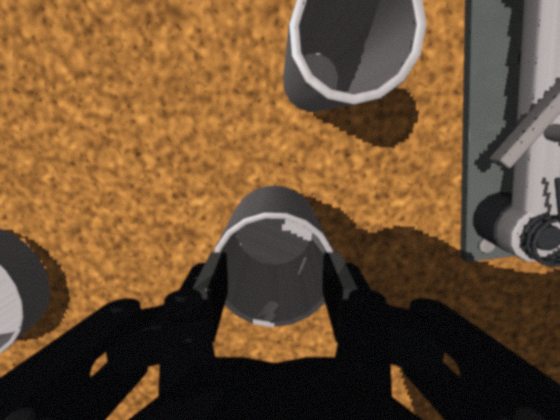

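The wrist view shows the cup rim centred near (275,268), with a pad touching each side at columns ~220 and ~330. I'll lift slightly and check that it follows.

Request:
play_rows([
  [0,-0.005,0,0,0,0],
  [0,-0.015,0,0,0,0],
  [0,-0.025,0,0,0,0],
  [0,-0.025,0,0,0,0],
])

```text
t: 3.8
tcp_pos: [0.4939, 0.057, 0.0578]
tool_rot: [0.0, -0.707, 0.707, -0.003]
force: [-0.6, -0.0, -0.1]
finger_gap: 0.528
```

Run:
```python
from h import *
s=sense();print(s["finger_gap"]*.0854,s["tcp_pos"],s["force"])
cv2.imwrite("pics/w4.png",cv2.cvtColor(snapshot("wrist"),cv2.COLOR_RGB2BGR))
a=cv2.cvtColor(snapshot("side"),cv2.COLOR_RGB2BGR)[130:300,230:390]
cv2.imwrite("pics/s4.png",cv2.resize(a,None,fx=3.5,fy=3.5,interpolation=cv2.INTER_CUBIC))
```

```text
0.04511543492153437 [0.49386732 0.05700061 0.05784502] [-0.60642283 -0.01315099 -0.07433293]
```

View pics/w4.png

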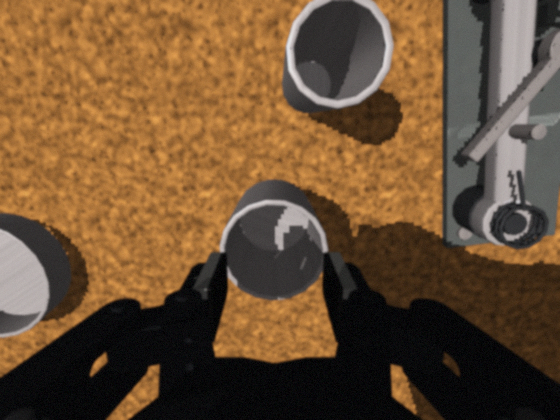

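View pics/s4.png

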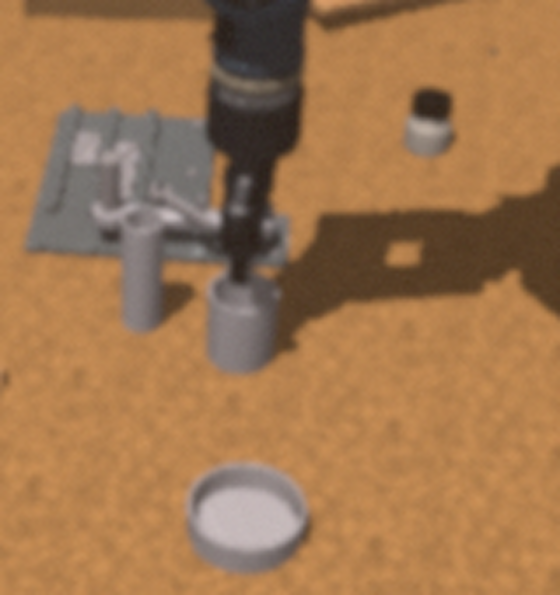

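Run:
```python
from h import *
for P in([.494,.057,.058],[.494,.087,.058],[.494,.087,.078],[.494,.027,.058],[.494,.057,.235],[.492,.057,.07],[.492,.057,.0],[.494,.0795,.058]):
    u,v=proj("side",P);w=proj("wrist",P);print(P,np.round([(u-230)*3.5,(v-130)*3.5]),np.round(w))
s=sense();print(s["q"],s["tau"])
a=cv2.cvtColor(snapshot("wrist"),cv2.COLOR_RGB2BGR)[170:330,170:390]
cv2.imwrite("pics/w4z.png",cv2.resize(a,None,fx=3.5,fy=3.5,interpolation=cv2.INTER_CUBIC))
```

```text
[0.494, 0.057, 0.058] [237. 297.] [276. 239.]
[0.494, 0.087, 0.058] [230. 318.] [224. 239.]
[0.494, 0.087, 0.078] [231. 299.] [218. 252.]
[0.494, 0.027, 0.058] [243. 276.] [328. 239.]
[0.494, 0.057, 0.235] [248. 118.] [ 292. 1412.]
[0.492, 0.057, 0.07] [240. 286.] [276. 250.]
[0.492, 0.057, 0.0] [236. 349.] [276. 215.]
[0.494, 0.0795, 0.058] [232. 313.] [237. 239.]
[-1.10317271e-01  5.84822573e-01  1.87392535e+00 -2.25566773e-06
  6.81542360e-01  1.45661737e+00] [ 1.45578771e-02 -3.82146943e+01 -9.02637005e+00  5.80425021e-04
 -9.06731846e-03  1.62397242e-05]
```

View pics/w4z.png

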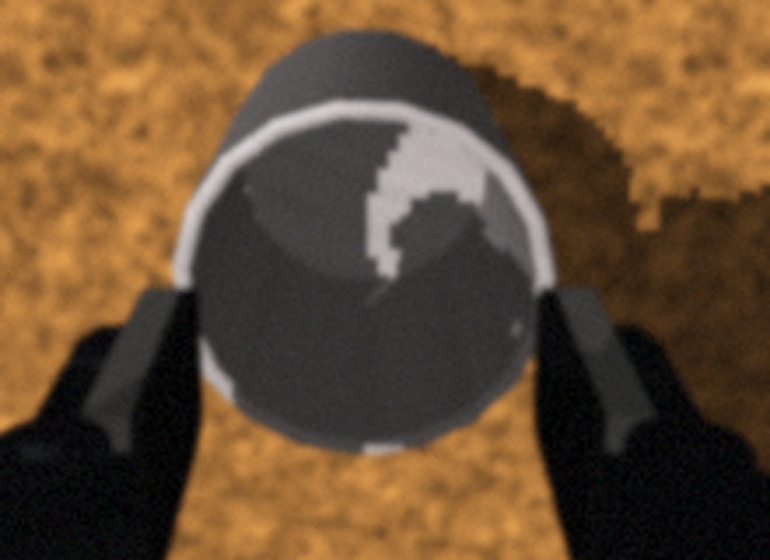

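Both views show the cup still standing on the bench, unmoved. The fingertips closed on top of its rim. The views and the contact agree that at a 45 mm opening the tips sit about 38 mm behind the reported TCP. I'll open, descend that much deeper in two stages, and check.

Request:
play_rows([
  [0,0,0,0,0,0],
  [0,0,0,0,0,0],
  [0,0,0,0,0,0],
  [0.002,0,0,0,0,0],
  [0.002,0.01,0,0,0,0],
  [0.002,0.02,0,0,0,0],
  [0.002,0.03,0,0,0,0],
  [0.002,0.03,0,0,0,0],
], gripper=0.085)

```text
t: 4.75
tcp_pos: [0.4892, 0.0572, 0.0243]
tool_rot: [-0.003, 0.707, -0.707, -0.0]
force: [-0.5, -0.4, 0.6]
finger_gap: 1.003
```

Run:
```python
from h import *
s=sense();print(s["finger_gap"]*.0854,s["tcp_pos"],s["force"],s["t"])
cv2.imwrite("pics/w5.png",cv2.cvtColor(snapshot("wrist"),cv2.COLOR_RGB2BGR))
```

```text
0.08562263736817698 [0.48922076 0.05718423 0.02428655] [-0.50695235 -0.38947716  0.63808562] 4.75
```

View pics/w5.png

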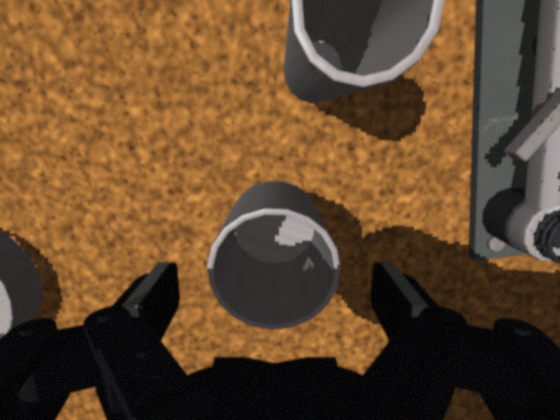

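The cup at (274,267) is centred between the open fingers at columns 178 and 373. I'll continue down 30 mm and close.

Request:
play_rows([
  [-0.003,0.01,0,0,0,0],
  [-0.003,0.02,0,0,0,0],
  [-0.003,0.028,0,0,0,0],
  [-0.003,0.03,0,0,0,0],
  [-0.003,0.03,0,0,0,0],
])

```text
t: 5.3
tcp_pos: [0.4931, 0.0571, -0.0045]
tool_rot: [-0.002, 0.707, -0.707, 0.001]
force: [-0.4, -0.2, 0.2]
finger_gap: 0.994
```

Request:
play_rows([
  [0,0,0,0,0,0],
  [0,0,0,0,0,0],
  [0,0,0,0,0,0],
  [0,0,0,0,0,0],
  [0,0,0,0,0,0],
], gripper=0.045, force=30)

```text
t: 5.8
tcp_pos: [0.4938, 0.0572, -0.0034]
tool_rot: [0.001, -0.707, 0.707, -0.002]
force: [-0.1, 1.0, 5.7]
finger_gap: 0.699
```

Run:
```python
from h import *
s=sense();print(s["finger_gap"]*.0854,s["tcp_pos"],s["force"],s["t"])
cv2.imwrite("pics/w6.png",cv2.cvtColor(snapshot("wrist"),cv2.COLOR_RGB2BGR))
```

```text
0.059670583574456315 [ 0.49384809  0.05717598 -0.00338517] [-0.08773257  0.96439698  5.66233479] 5.8
```

View pics/w6.png

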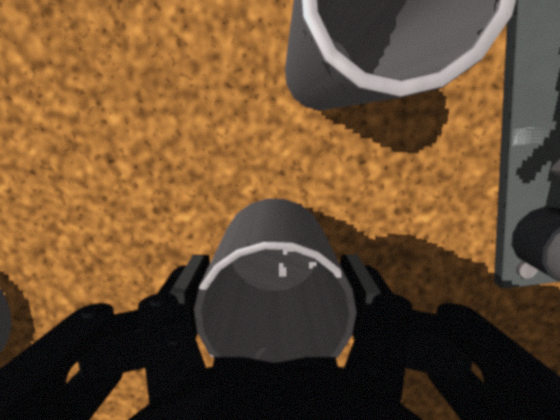

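Request:
play_rows([
  [0,-0.005,0,0,0,0],
  [0,-0.02,0,0,0,0],
  [0,-0.04,0,0,0,0],
  [0,-0.06,0,0,0,0],
  [0.004,-0.075,-0.015,0,0,0],
  [0.01,-0.08,-0.04,0,0,0],
  [0.016,-0.08,-0.07,0,0,0],
  [0.022,-0.08,-0.1,0,0,0],
  [0.028,-0.08,-0.13,0,0,0],
  [0.034,-0.08,-0.16,0,0,0],
  [0.039,-0.08,-0.185,0,0,0],
  [0.041,-0.08,-0.2,0,0,0],
])

```text
t: 7.05
tcp_pos: [0.4508, 0.2584, 0.0759]
tool_rot: [0.002, -0.707, 0.707, -0.002]
force: [-0.3, 0.0, -1.4]
finger_gap: 0.702
```

Run:
```python
from h import *
s=sense();print(s["finger_gap"]*.0854,s["tcp_pos"],s["force"],s["t"])
m=camera_model("wrist")
cv2.imwrite("pics/w7.png",cv2.cvtColor(snapshot("wrist"),cv2.COLOR_RGB2BGR))
for y in(0.2121,.3021):print(proj("wrist",(.451,y,.028),m))
for x in(0.406,.496):print(proj("wrist",(x,.2571,.028),m))
```

```text
0.059943135835981404 [0.45076519 0.25840529 0.07591822] [-0.32794171  0.00727407 -1.44092342] 7.05
(np.float64(339.56608677462174), np.float64(216.5265739122528))
(np.float64(215.33369006163943), np.float64(215.828505236635))
(np.float64(276.9829081584038), np.float64(272.8239471050626))
(np.float64(278.01950595359455), np.float64(153.3898803132094))
```

View pics/w7.png

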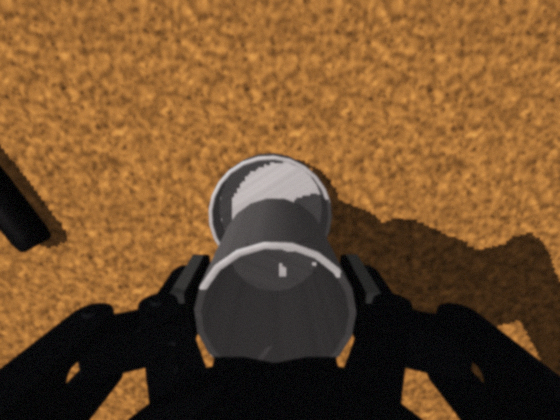

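The cup is held (1.4 N of weight). In this view the dish rim spans columns 209 to 329, about 6 mm further in +y than the top-view estimate. I'll shift part of that and lower the cup.

Request:
play_rows([
  [0.001,0.01,-0.003,0,0,0],
  [0.001,0.025,-0.004,0,0,0],
  [0.001,0.04,-0.004,0,0,0],
  [0.001,0.05,-0.004,0,0,0],
  [0.001,0.06,-0.004,0,0,0],
  [0.001,0.066,-0.004,0,0,0],
  [0.001,0.069,-0.004,0,0,0],
  [0.001,0.071,-0.004,0,0,0],
])

```text
t: 7.9
tcp_pos: [0.451, 0.2608, 0.005]
tool_rot: [-0.001, 0.707, -0.707, 0.001]
force: [-0.3, 0.1, -1.2]
finger_gap: 0.701
```

Run:
```python
from h import *
s=sense();print(s["finger_gap"]*.0854,s["tcp_pos"],s["force"],s["t"])
cv2.imwrite("pics/w8.png",cv2.cvtColor(snapshot("wrist"),cv2.COLOR_RGB2BGR))
```

```text
0.05983848130373641 [0.45100611 0.26084389 0.00496079] [-0.28784299  0.11513283 -1.20485352] 7.9
```

View pics/w8.png

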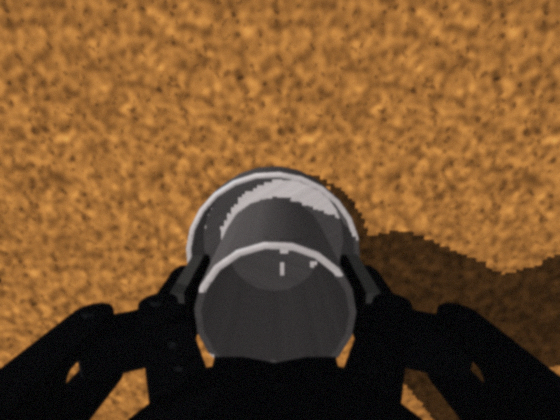

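The cup is inside the dish rim and centred (273 against 275). I'll lower the last few mm, then release.

Request:
play_rows([
  [0,0.002,0,0,0,0],
  [0,0.004,0,0,0,0],
  [0,0.005,0,0,0,0],
  [0,0.005,0,0,0,0],
])

```text
t: 8.35
tcp_pos: [0.4511, 0.2611, 0.0007]
tool_rot: [-0.001, 0.707, -0.707, 0.002]
force: [-0.0, -0.8, 2.7]
finger_gap: 0.697
```

Request:
play_rows([
  [0,0,0,0,0,0],
  [0,0,0,0,0,0],
  [0,0,0,0,0,0],
  [0,0,0,0,0,0],
  [0,-0.02,0,0,0,0],
  [0,-0.05,0,0,0,0],
  [0,-0.08,0,0,0,0],
  [0,-0.12,0,0,0,0],
  [0,-0.13,0,0,0,0],
  [0,-0.13,0,0,0,0],
], gripper=0.085)

```text
t: 9.35
tcp_pos: [0.4521, 0.2614, 0.1318]
tool_rot: [0.0, 0.708, -0.707, 0.003]
force: [-1.1, 0.1, -0.8]
finger_gap: 1.001
```

Run:
```python
from h import *
s=sense();print(s["finger_gap"]*.0854,s["tcp_pos"],s["force"],s["t"])
m=camera_model("wrist");cv2.imwrite("pics/w9.png",cv2.cvtColor(snapshot("wrist"),cv2.COLOR_RGB2BGR))
print(proj("wrist",(.45,.26,.074),m),proj("wrist",(.45,.26,.028),m))
np.save("w9T.npy",m["camera_from_world"])
togo([.583,.034,.17],-90)
```

```text
0.08551645493817307 [0.45206859 0.26138513 0.13182424] [-1.05891846  0.08903024 -0.81869435] 9.35
(np.float64(277.585668871601), np.float64(215.78758045799387)) (np.float64(277.1959794307967), np.float64(201.44405594846194))
t 9.4 shift [-0.1313 -0.0396  0.2274] turn [ 0.     0.004 -0.001] force [-0.6 -0.3 -1. ] gap 0.993
```

View pics/w9.png

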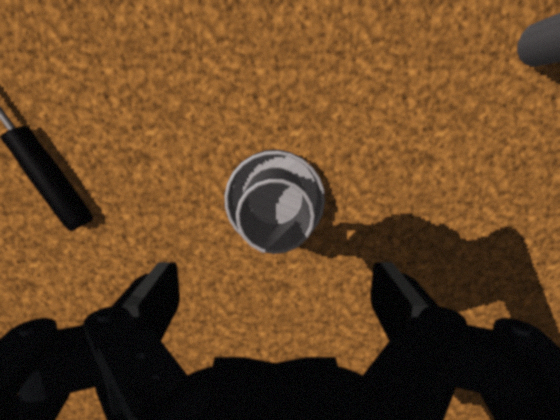

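The cup now stands in the dish (cup rim centre (275,216), dish rim concentric below it). Next is the beaker.

Request:
play_rows([
  [-0.01,0,0.015,0,0,0],
  [-0.025,0,0.04,0,0,0],
  [-0.04,0,0.065,0,0,0],
  [-0.055,0,0.092,0,0,0],
  [-0.07,0,0.12,0,0,0],
  [-0.085,0,0.147,0,0,0],
  [-0.1,0,0.174,0,0,0],
  [-0.115,0,0.2,0,0,0],
  [-0.127,0,0.218,0,0,0],
  [-0.132,0,0.227,0,0,0],
  [-0.132,0,0.227,0,0,0],
])

```text
t: 10.5
tcp_pos: [0.5837, 0.0337, 0.129]
tool_rot: [-0.001, 0.707, -0.707, 0.0]
force: [-0.5, 0.9, -0.4]
finger_gap: 0.994
```

Run:
```python
from h import *
s=sense();print(s["finger_gap"]*.0854,s["tcp_pos"],s["force"],s["t"])
m=camera_model("wrist");cv2.imwrite("pics/w10.png",cv2.cvtColor(snapshot("wrist"),cv2.COLOR_RGB2BGR))
print(proj("wrist",(.583,.0335,.112),m),proj("wrist",(.583,.0145,.112),m),proj("wrist",(.602,.0335,.112),m))
togo([.584,.034,.045],-90)
```

```text
0.08487058068813914 [0.583679   0.03367993 0.12900744] [-0.45271405  0.90203064 -0.42324756] 10.5
(np.float64(276.1484917704234), np.float64(231.42651085574167)) (np.float64(306.1353848578982), np.float64(231.50092479802728)) (np.float64(276.2656615425908), np.float64(202.33389019833717))
t 10.55 shift [-0.0013  0.0842  0.0008] turn [0.001 0.003 0.002] force [ 0.1 -0.3 -0. ] gap 0.995
```

View pics/w10.png

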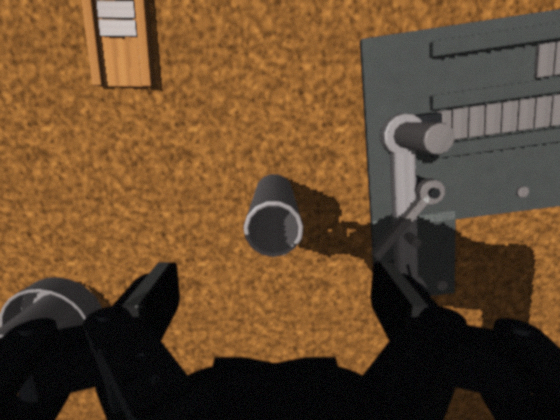

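The beaker rim is centred at (273,229), close to the prediction. I'll descend and grip.

Request:
play_rows([
  [-0.003,0.015,-0.001,0,0,0],
  [-0.003,0.035,-0.001,0,0,0],
  [-0.003,0.055,-0.001,0,0,0],
  [-0.003,0.072,-0.001,0,0,0],
  [-0.003,0.082,-0.001,0,0,0],
  [-0.003,0.084,-0.001,0,0,0],
  [-0.003,0.084,-0.001,0,0,0],
])

```text
t: 11.25
tcp_pos: [0.5864, 0.0361, 0.0458]
tool_rot: [-0.002, 0.707, -0.707, 0.001]
force: [0.9, 0.6, 0.1]
finger_gap: 0.995
```

Request:
play_rows([
  [0,0,0,0,0,0],
  [0,0,0,0,0,0],
  [0,0,0,0,0,0],
  [0,0,0,0,0,0],
  [0,0,0,0,0,0],
  [0,0,0,0,0,0],
  [0,0,0,0,0,0],
], gripper=0.03, force=30)

```text
t: 11.95
tcp_pos: [0.5873, 0.0353, 0.0469]
tool_rot: [0.001, -0.707, 0.707, -0.002]
force: [-0.9, -0.6, 6.0]
finger_gap: 0.431
```

Run:
```python
from h import *
s=sense();print(s["finger_gap"]*.0854,s["tcp_pos"],s["force"],s["t"])
cv2.imwrite("pics/w11.png",cv2.cvtColor(snapshot("wrist"),cv2.COLOR_RGB2BGR))
```

```text
0.03676701033617215 [0.58728864 0.03527549 0.04692284] [-0.87771294 -0.6050117   6.04270017] 11.95
```

View pics/w11.png

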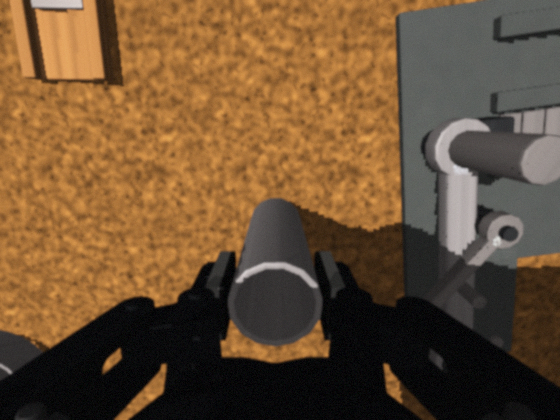

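Request:
play_rows([
  [0,-0.005,0,0,0,0],
  [0,-0.02,0,0,0,0],
  [0,-0.045,0,0,0,0],
  [0,-0.07,0,0,0,0],
  [0,-0.09,0,0,0,0],
  [0.006,-0.1,-0.01,0,0,0],
  [0.018,-0.1,-0.03,0,0,0],
  [0.03,-0.1,-0.05,0,0,0],
  [0.045,-0.1,-0.075,0,0,0],
  [0.06,-0.1,-0.1,0,0,0],
  [0.075,-0.1,-0.125,0,0,0],
  [0.09,-0.1,-0.15,0,0,0],
])

```text
t: 13.2
tcp_pos: [0.4938, 0.1864, 0.1453]
tool_rot: [0.002, -0.707, 0.707, -0.0]
force: [1.1, -0.1, -0.1]
finger_gap: 0.432
```

Request:
play_rows([
  [0.015,0,-0.025,0,0,0],
  [0.027,0,-0.045,0,0,0],
  [0.037,0,-0.062,0,0,0],
  [0.043,0,-0.072,0,0,0],
  [0.045,0,-0.076,0,0,0],
  [0.045,0,-0.076,0,0,0],
])

```text
t: 13.8
tcp_pos: [0.4504, 0.2612, 0.1459]
tool_rot: [0.002, -0.707, 0.707, -0.002]
force: [-0.1, 0.5, -0.9]
finger_gap: 0.433
```

Run:
```python
from h import *
s=sense();print(s["finger_gap"]*.0854,s["tcp_pos"],s["force"],s["t"])
m=camera_model("wrist");cv2.imwrite("pics/w12.png",cv2.cvtColor(snapshot("wrist"),cv2.COLOR_RGB2BGR))
print(proj("wrist",(.4497,.2612,.074),m),proj("wrist",(.4497,.2612,.028),m))
for z in(.1,.212):
  for dx in(0,-.0028):print(z,dx,proj("wrist",(s["tcp_pos"][0]+dx,s["tcp_pos"][1],z),m))
```

```text
0.03696378255755442 [0.45039717 0.26116853 0.14588507] [-0.07599512  0.51310086 -0.90499693] 13.8
(np.float64(275.5301296995712), np.float64(208.7773554289913)) (np.float64(275.37561343654266), np.float64(195.85218077260484))
0.1 0 (np.float64(275.6930046532558), np.float64(217.32315291920617))
0.1 -0.0028 (np.float64(275.669543540828), np.float64(221.0439187592191))
0.212 0 (np.float64(276.74081484720574), np.float64(300.607871359804))
0.212 -0.0028 (np.float64(276.6910790651075), np.float64(307.0111361444616))
```

View pics/w12.png

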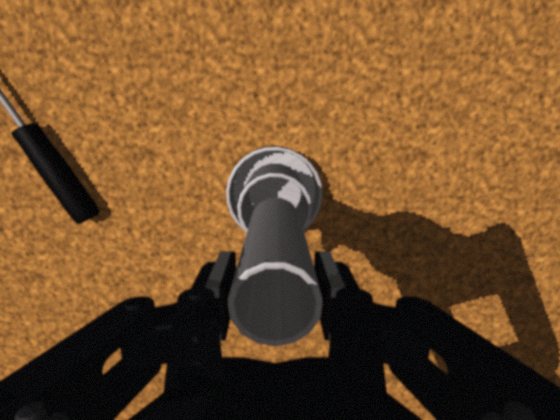

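The cup rim is centred at ~(274,209) and the beaker's foot at ~(277,222), within 2–3 mm of coaxial. I'll apply a small correction and lower it.

Request:
play_rows([
  [-0.002,0.005,-0.0015,0,0,0],
  [-0.002,0.015,-0.0015,0,0,0],
  [-0.002,0.025,-0.0015,0,0,0],
  [-0.002,0.035,-0.0015,0,0,0],
  [-0.002,0.045,-0.0015,0,0,0],
  [-0.002,0.055,-0.0015,0,0,0],
  [-0.002,0.065,-0.0015,0,0,0],
  [-0.002,0.075,-0.0015,0,0,0],
  [-0.002,0.082,-0.0015,0,0,0],
  [-0.002,0.086,-0.0015,0,0,0],
  [-0.002,0.088,-0.0015,0,0,0],
])

```text
t: 14.95
tcp_pos: [0.4527, 0.2624, 0.0576]
tool_rot: [0.002, -0.707, 0.707, -0.001]
force: [0.6, -0.2, -1.7]
finger_gap: 0.431
```

Run:
```python
from h import *
s=sense();print(s["finger_gap"]*.0854,s["tcp_pos"],s["force"],s["t"])
m=camera_model("wrist");cv2.imwrite("pics/w13.png",cv2.cvtColor(snapshot("wrist"),cv2.COLOR_RGB2BGR))
```

```text
0.03683998753824603 [0.45270586 0.26242643 0.05764816] [ 0.55093422 -0.20726168 -1.67289748] 14.95
```

View pics/w13.png

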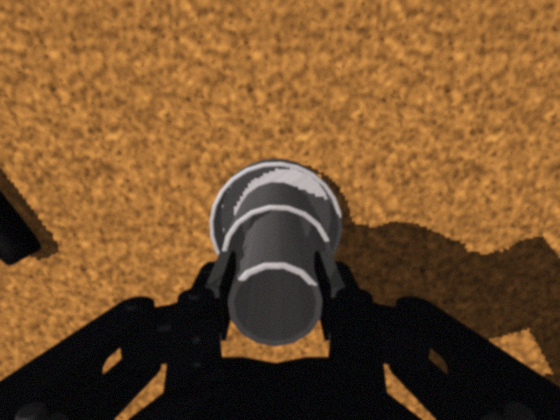

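The beaker is inside the cup. I'll lower it to contact, release and rise.

Request:
play_rows([
  [0,0.0015,0,0,0,0],
  [0,0.003,0,0,0,0],
  [0,0.004,0,0,0,0],
  [0,0.004,0,0,0,0],
])

```text
t: 15.4
tcp_pos: [0.4533, 0.2626, 0.0549]
tool_rot: [-0.001, 0.707, -0.707, 0.002]
force: [-0.9, -0.5, 4.2]
finger_gap: 0.431
```

Request:
play_rows([
  [0,0,0,0,0,0],
  [0,0,0,0,0,0],
  [0,0,0,0,0,0],
  [0,0,0,0,0,0],
  [0,0,0,0,0,0],
  [0,-0.01,0,0,0,0],
  [0,-0.03,0,0,0,0],
  [0,-0.06,0,0,0,0],
  [0,-0.09,0,0,0,0],
  [0,-0.1,0,0,0,0],
  [0,-0.1,0,0,0,0],
], gripper=0.07)

```text
t: 16.5
tcp_pos: [0.454, 0.2629, 0.156]
tool_rot: [0.0, 0.708, -0.707, 0.003]
force: [0.5, 0.1, -0.5]
finger_gap: 0.819
```

Run:
```python
from h import *
s=sense();print(s["finger_gap"]*.0854,s["tcp_pos"],s["force"],s["t"])
m=camera_model("wrist");cv2.imwrite("pics/w14.png",cv2.cvtColor(snapshot("wrist"),cv2.COLOR_RGB2BGR))
for z in (.12,.074,.028):print(proj("wrist",(.45,.262,z),m))
a=cv2.cvtColor(snapshot("side"),cv2.COLOR_RGB2BGR)[150:300,230:390]
cv2.imwrite("pics/s14.png",cv2.resize(a,None,fx=4,fy=4,interpolation=cv2.INTER_CUBIC))
```

```text
0.06992946020090172 [0.45397193 0.2628807  0.15595603] [ 0.506508    0.06829855 -0.52800962] 16.5
(np.float64(277.0728020627611), np.float64(227.21965510776573))
(np.float64(276.73742935928146), np.float64(209.8943477518952))
(np.float64(276.49690915564366), np.float64(197.46910738473215))
```

View pics/w14.png

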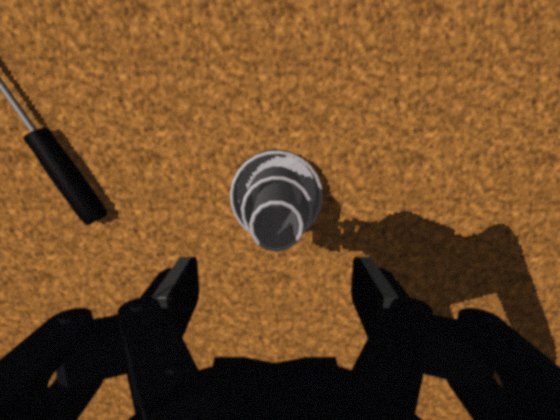

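View pics/s14.png

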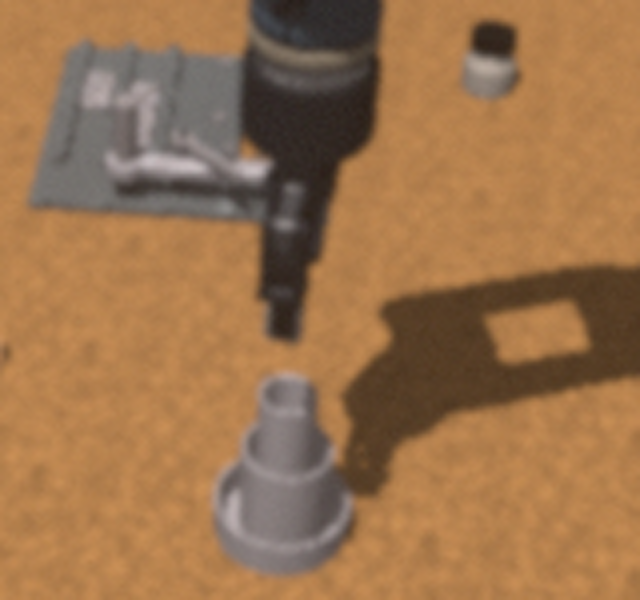

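The nest stands upright: in the side view the three rims stack concentrically near (285,385), (288,440) and (283,500) in the zoom. Now I'll hover over the post.

Run:
```python
from h import *
togo([.638,-.0645,.13],-80)
```

```text
t 16.6 shift [-0.1847  0.0234  0.3274] turn [-0.    -0.171  0.001] force [-0.4 -0.2  0.4] gap 0.822
```

Request:
play_rows([
  [-0.01,0,0.02,0,0,0],
  [-0.027,0,0.048,0,-0.02,0],
  [-0.045,0,0.08,0,-0.04,0],
  [-0.063,0,0.112,0,-0.06,0],
  [-0.081,0,0.144,0,-0.08,0],
  [-0.099,0,0.176,0,-0.1,0],
  [-0.117,0.005,0.208,0,-0.12,0],
  [-0.135,0.01,0.24,0,-0.14,0],
  [-0.153,0.015,0.272,0,-0.16,0],
  [-0.17,0.02,0.3,0,-0.17,0],
  [-0.181,0.023,0.32,0,-0.17,0],
  [-0.185,0.023,0.327,0,-0.17,0],
], gripper=0.05)

```text
t: 17.8
tcp_pos: [0.6387, -0.066, 0.1282]
tool_rot: [-0.062, 0.705, -0.704, 0.059]
force: [-0.2, -0.3, 0.5]
finger_gap: 0.588
```

Run:
```python
from h import *
m=camera_model("wrist");im=snapshot("wrist");cv2.imwrite("pics/w15.png",cv2.cvtColor(im,cv2.COLOR_RGB2BGR))
s=sense();print(s["finger_gap"]*.0854,s["tcp_pos"],s["force"],s["t"])
print(proj("wrist",(.638,-.0645,.1),m),proj("wrist",(.5015,-.0876,.05),m))
import json;m["camera_from_world"]=m["camera_from_world"].tolist();json.dump(m,open("w15.json","w"))
togo([.638,-.0645,.025],-80)
```

```text
0.05020016237867881 [ 0.63899466 -0.06597622  0.12878531] [1.26562903 0.08431139 0.38637977] 17.85
(np.float64(273.69574789141416), np.float64(225.61095755423213)) (np.float64(273.4235104224379), np.float64(350.0583874675969))
t 17.85 shift [ 0.0005  0.1038 -0.0015] turn [ 0.001 -0.003  0.003] force [1.3 0.1 0.4] gap 0.588
```

View pics/w15.png

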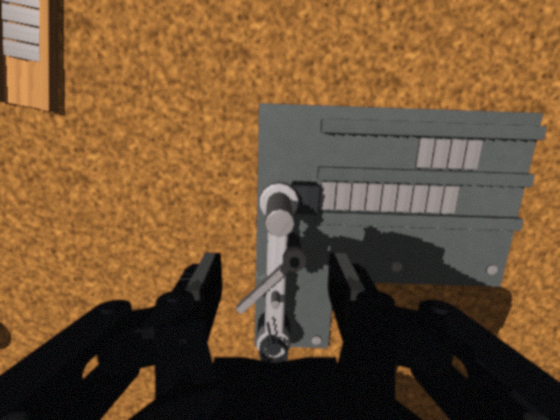

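Run:
```python
from h import *
a=cv2.imread("pics/w15.png")[170:370,200:360]
cv2.imwrite("pics/w15z.png",cv2.resize(a,None,fx=3,fy=3,interpolation=cv2.INTER_CUBIC))
import json
m=json.load(open("w15.json"));m["camera_from_world"]=np.array(m["camera_from_world"])
for u,v,z in((281,221,.1),(272,345,.05)):print(onz("wrist",u,v,z,m))
```

```text
[ 0.64200467 -0.06873091  0.1       ]
[ 0.50672842 -0.08536206  0.05      ]
```

View pics/w15z.png

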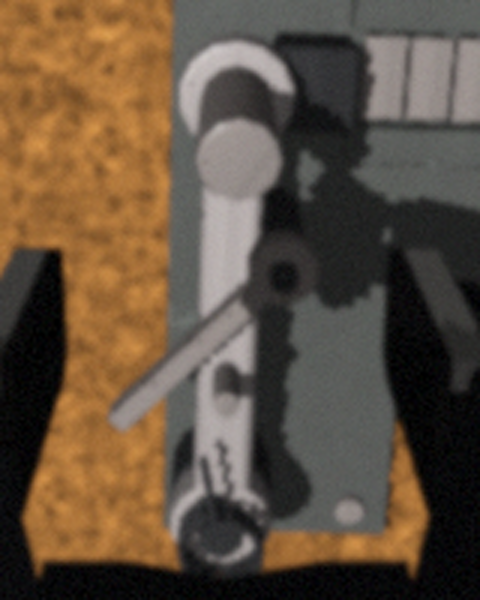

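The post top is at (280,222), about 3 mm off the jaw centreline. The idler block is clear of the fingers. I'll correct and descend around the post.

Request:
play_rows([
  [-0.002,0.01,0.003,0,0,0],
  [-0.002,0.03,0.003,0,0,0],
  [-0.002,0.05,0.003,0,0,0],
  [-0.002,0.07,0.003,0,0,0],
  [-0.002,0.088,0.003,0,0,0],
  [-0.002,0.1,0.003,0,0,0],
  [-0.002,0.103,0.003,0,0,0],
  [-0.002,0.103,0.003,0,0,0],
])

```text
t: 18.65
tcp_pos: [0.6411, -0.0657, 0.0277]
tool_rot: [-0.062, 0.705, -0.704, 0.061]
force: [0.6, -0.4, 0.4]
finger_gap: 0.588
```

Run:
```python
from h import *
m=camera_model("wrist");im=snapshot("wrist");cv2.imwrite("pics/w16.png",cv2.cvtColor(im,cv2.COLOR_RGB2BGR))
s=sense();print(s["finger_gap"]*.0854,s["tcp_pos"],s["force"],s["t"])
```

```text
0.050359038347087035 [ 0.64172126 -0.06601944  0.02840707] [ 1.04211479  0.24129214 -0.01403055] 18.7
```

View pics/w16.png

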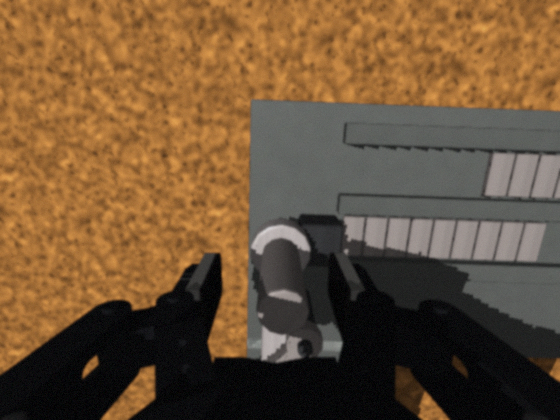

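The post is between the fingers. Closing.

Request:
play_rows([
  [0,0,0,0,0,0],
  [0,0,0.002,0,0,0],
  [0,0,0.002,0,0,0],
  [0,0,0.002,0,0,0],
  [0,0,0.002,0,0,0],
  [0,0,0.002,0,0,0],
], gripper=0.01, force=40)

```text
t: 19.3
tcp_pos: [0.6425, -0.0684, 0.0292]
tool_rot: [0.061, -0.704, 0.705, -0.062]
force: [0.4, 1.0, 5.9]
finger_gap: 0.224
```

Run:
```python
from h import *
m=camera_model("wrist");im=snapshot("wrist");cv2.imwrite("pics/w17.png",cv2.cvtColor(im,cv2.COLOR_RGB2BGR))
s=sense();print(s["finger_gap"]*.0854,s["tcp_pos"],s["force"],s["t"])
# arc plan: post ref = current tcp, arm angle a0
for a0 in(8.5,):
  a=np.radians(a0);z=np.radians(-80);X=np.array([np.sin(z),-np.cos(z)]);Z=np.array([np.cos(z),np.sin(z)])
  for th in np.arange(.08,.861,.06):
    d=.14*(np.array([np.cos(a+th),np.sin(a+th)])-np.array([np.cos(a),np.sin(a)]))
    print(round(th,2),np.round([X@d,Z@d],4))
```

```text
0.01903649906611968 [ 0.64254308 -0.0684495   0.02915067] [-0.61787809  1.80773808  6.05092827] 19.35
0.08 [ 0.0002 -0.0112]
0.14 [ 0.0009 -0.0196]
0.2 [ 0.0021 -0.0279]
0.26 [ 0.0038 -0.0361]
0.32 [ 0.006  -0.0442]
0.38 [ 0.0086 -0.0522]
0.44 [ 0.0118 -0.06  ]
0.5 [ 0.0154 -0.0675]
0.56 [ 0.0194 -0.0749]
0.62 [ 0.0239 -0.082 ]
0.68 [ 0.0288 -0.0888]
0.74 [ 0.0341 -0.0953]
0.8 [ 0.0398 -0.1015]
0.86 [ 0.0459 -0.1073]
```

View pics/w17.png

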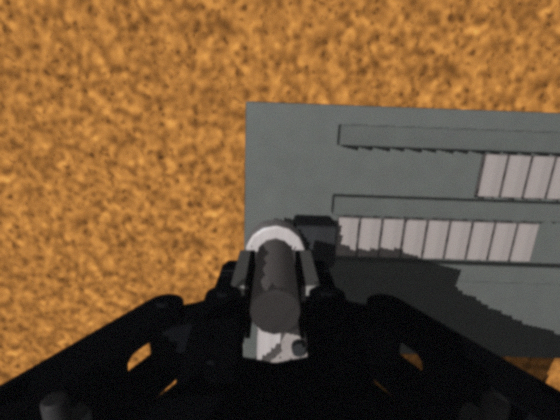

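Gripped at 19 mm, the post diameter. First half of the swing along the arc, turning with the arm.

Request:
play_rows([
  [0,0,-0.0056,0,-0.04,0],
  [0.0002,0,-0.0112,0,-0.08,0],
  [0.0009,0,-0.0196,0,-0.14,0],
  [0.0021,0,-0.0279,0,-0.2,0],
  [0.0038,0,-0.0361,0,-0.26,0],
  [0.006,0,-0.0442,0,-0.32,0],
  [0.0086,0,-0.0522,0,-0.38,0],
  [0.0118,0,-0.06,0,-0.44,0],
  [0.0118,0,-0.06,0,-0.44,0],
])

```text
t: 20.25
tcp_pos: [0.622, -0.0122, 0.0292]
tool_rot: [0.212, -0.673, 0.675, -0.215]
force: [3.0, -3.5, 3.0]
finger_gap: 0.218
```

Run:
```python
from h import *
m=camera_model("wrist");im=snapshot("wrist");cv2.imwrite("pics/w18.png",cv2.cvtColor(im,cv2.COLOR_RGB2BGR))
s=sense();print(s["finger_gap"]*.0854,s["tcp_pos"],s["force"],s["ft_torque"],s["t"])
R=Ro.from_quat(s["tool_rot"]);print("tool force",R.inv().apply(s["force"]),R.as_matrix()[:,2])
```

```text
0.01895880293696444 [ 0.6221801  -0.01251866  0.02919262] [ 3.35738765 -3.13385055  4.28221504] [-0.27476273 -0.27981679 -0.34844096] 20.3
tool force [-0.95927883 -4.26044094  4.51207977] [ 0.57466454 -0.81837823  0.00421115]
```

View pics/w18.png

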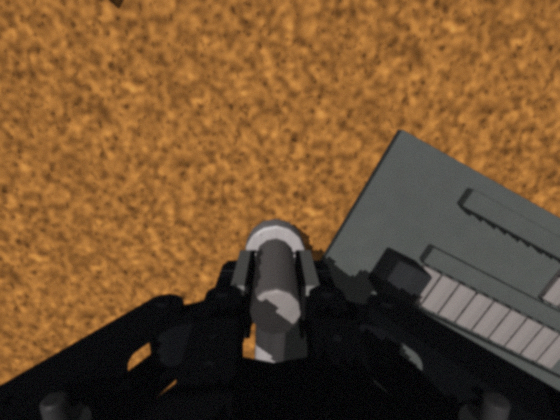

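The post follows at about 0.43 rad, with 4.5 N tangential and 1 N radial. Continuing to about 0.82.

Request:
play_rows([
  [0,0,-0.0056,0,-0.04,0],
  [0.0002,0,-0.0112,0,-0.08,0],
  [0.0009,0,-0.0196,0,-0.14,0],
  [0.0021,0,-0.0279,0,-0.2,0],
  [0.0038,0,-0.0361,0,-0.26,0],
  [0.006,0,-0.0442,0,-0.32,0],
  [0.0075,0,-0.049,0,-0.355,0],
  [0.0086,0,-0.0522,0,-0.38,0],
  [0.0086,0,-0.0522,0,-0.38,0],
  [0.0086,0,-0.0522,0,-0.38,0],
])

```text
t: 21.3
tcp_pos: [0.5872, 0.0255, 0.0292]
tool_rot: [0.333, -0.621, 0.624, -0.338]
force: [5.7, -1.3, 3.6]
finger_gap: 0.218
```

Run:
```python
from h import *
m=camera_model("wrist");im=snapshot("wrist");cv2.imwrite("pics/w19.png",cv2.cvtColor(im,cv2.COLOR_RGB2BGR))
s=sense();print(s["finger_gap"]*.0854,s["tcp_pos"],s["force"],s["ft_torque"],s["t"])
R=Ro.from_quat(s["tool_rot"]);print("tool force",R.inv().apply(s["force"]),R.as_matrix()[:,2],s["qd"])
c=np.linalg.norm(s["tcp_pos"][:2]-[.6425,-.0684]);print("theta",2*np.arcsin(c/.28))
a=cv2.cvtColor(snapshot("top"),cv2.COLOR_RGB2BGR)
cv2.imwrite("pics/t19.png",cv2.resize(a[140:280,200:420],None,fx=3.6,fy=3.6,interpolation=cv2.INTER_CUBIC))
a=cv2.cvtColor(snapshot("side"),cv2.COLOR_RGB2BGR)
cv2.imwrite("pics/s19.png",cv2.resize(a[130:300,220:390],None,fx=3.5,fy=3.5,interpolation=cv2.INTER_CUBIC))
```

```text
0.01903664561755733 [0.58723102 0.02550978 0.02921525] [ 5.90571182 -0.73153166  3.21515823] [ 0.05407321 -0.57848266 -0.53236328] 21.35
tool force [-2.64490006 -3.16490229  5.3607565 ] [ 0.83578492 -0.54900943  0.00722635] [ 0.00018606  0.00044412 -0.00288855  0.00078598 -0.0002743   0.00036942]
theta 0.7994525092043044
```

View pics/w19.png

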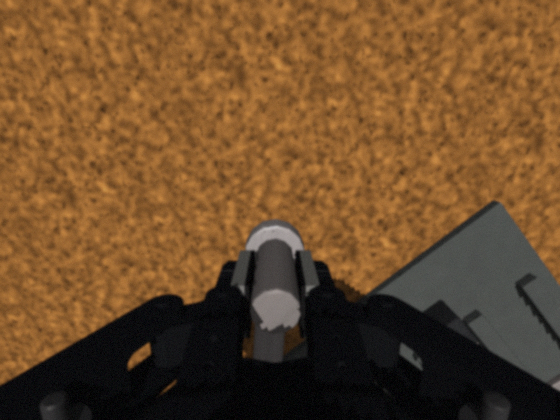

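View pics/t19.png

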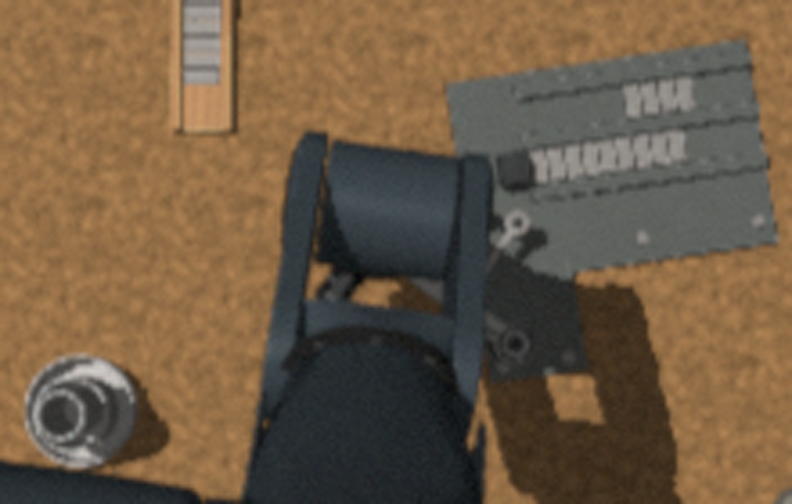

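View pics/s19.png

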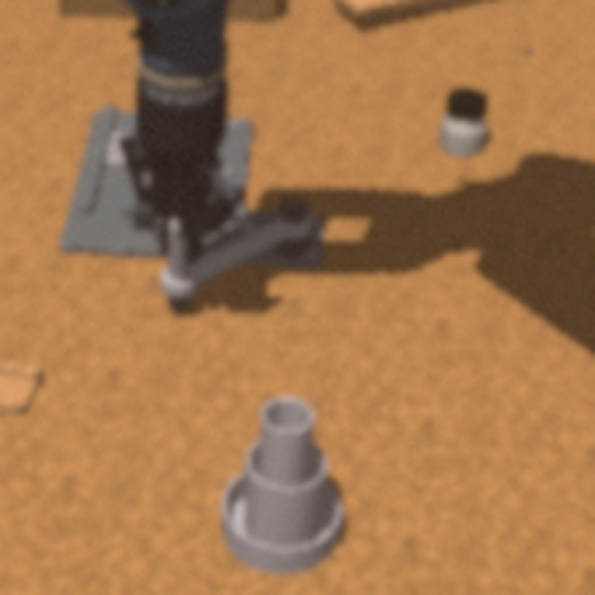

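The nest is intact, and the pawl strut in the top view keeps its home slope. The 6 N push plus the 0.53 N m grip moment matches the spring load expected near 0.8 rad. I'll make an independent angle check from the side view and a short settle.

Request:
play_rows([
  [0,0,-0.001,0,0,0],
  [0,0,-0.001,0,0,0],
  [0,0,-0.001,0,0,0],
  [0,0,-0.001,0,0,0],
])

```text
t: 21.85
tcp_pos: [0.5868, 0.0258, 0.0292]
tool_rot: [0.333, -0.621, 0.624, -0.339]
force: [6.5, -1.1, 2.8]
finger_gap: 0.225
```

Run:
```python
from h import *
s=sense();print(s["finger_gap"]*.0854,s["tcp_pos"],s["force"],s["ft_torque"],s["t"],np.abs(s["qd"]).max())
e=onz("side",178/3.5+220,278/3.5+130,.044);p=onz("side",296/3.5+220,210/3.5+130,.05)
print(e,p,np.degrees(np.arctan2(*(e-p)[1::-1])),np.linalg.norm((e-p)[:2]))
e=onz("wrist",274,310,.1);print("post",e, np.degrees(np.arctan2(e[1]+.0885,e[0]-.502)))
cv2.imwrite("pics/t20.png",cv2.cvtColor(snapshot("top"),cv2.COLOR_RGB2BGR))
```

```text
0.019214837935378395 [0.5867945  0.02582375 0.02921116] [ 6.45514503 -1.12615358  2.8176831 ] [ 0.05173412 -0.65086911 -0.44730313] 21.85 0.0015920724993759325
[0.5811815  0.03340438 0.044     ] [ 0.49675854 -0.08654192  0.05      ] 54.860597919066905 0.14667771194038173
post [0.58481384 0.0266721  0.1       ] 54.2821923365927
```

View pics/t20.png

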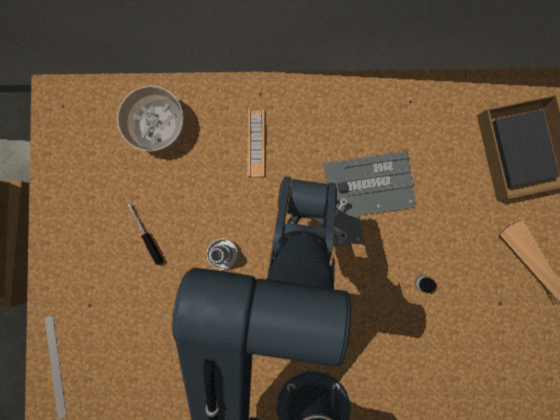

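Run:
```python
from station import *
print(sign_off())
```

```text
the job is handed in; nothing more can be done
None
```

I nested the three pots and pushed the tensioner arm back past its click. I handed the job in at about 22 s with the hand still holding the post. No verdict is reported.

**Nest:** the cup stands in the dish and the beaker in the cup, upright and let go. The last side and top views show this. The dish did not visibly move.

**Tensioner arm:** it is held still at about 0.80 rad. The TCP path gives 0.80, and the side and wrist views give about 0.78 to 0.80.
- **Pawl:** in the top view its strut keeps its home slope. I had no direct reading of the pawl joint.
- **Force:** the wrist shows about 6 N of push plus a grip moment of about 0.5 N m. Together these are close to the expected 9 to 10 N.

**Bystanders:** the tray, jar and screwdriver look unmoved in the last top view.

**Checks that failed or disagreed:**
- My first grasp of the cup closed on top of its rim. The fingertips appeared to end about 38 mm short of the reported TCP height. I used that offset for all later grasps and they worked.
- The side view placed the pots about 7 to 10 mm further in y than the top view. The wrist views settled it: they agreed with the top view for the cup and beaker, and put the dish about 6 mm further in y, close to the side view.

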